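# Slide the matching pull-out trays home under the counter shelf

## Task

The two pull-out trays of the little wooden counter shelf have been left out on the worktop. Slide each one along the worktop, without lifting it, back into the bay that matches its width, until its front panel sits against the shelf's uprights. Keep the pegs in their trays, and leave the jars on the shelf and everything else on the worktop where they are.

Things in the scene. Friction and masses are not known exactly. Their poses are not given: they have to be found in the camera images.
- shelf: low fixed wooden counter shelf, 268 mm wide, 145 mm deep, top at 74 mm, on three uprights 20 mm wide that leave two bays open to the front: a wide one on the left (as seen from the robot) and a narrow one on the right. Origin: middle of its front lower edge, on the worktop; x points into the bays, y to its left, z up
- wide_bay (a point): middle of the mouth of the wide (left) bay of the shelf, on the front plane of the shelf at worktop height; axes as the shelf's: x points straight into the bay, y to the left, z up. The bay is 126 mm wide, 58 mm high and 130 mm deep, its floor is the worktop
- narrow_bay (a point): middle of the mouth of the narrow (right) bay of the shelf, on the front plane of the shelf at worktop height; axes as the shelf's: x points straight into the bay, y to the left, z up. The bay is 82 mm wide, 58 mm high and 130 mm deep, its floor is the worktop
- wide_tray: the wider open wooden tray, body 120 mm wide, walls 50 mm high, 4 mm thick, rear corners cut off (14 mm); front panel 10 mm thick, 136 mm wide, 54 mm high with a finger notch (52 mm wide, down to z = 38 mm) in its top edge. About 260 g, two pegs in it. Origin: centre of the footprint, underside; x runs from the front panel (outer face at x = -47.5 mm) to the rear (+47.5 mm), z up
- narrow_tray: the narrower open wooden tray, body 76 mm wide, walls 50 mm high, 4 mm thick, rear corners cut off (14 mm); front panel 10 mm thick, 92 mm wide, 54 mm high with a finger notch (34 mm wide, down to z = 38 mm) in its top edge. About 190 g, one peg in it. Origin: centre of the footprint, underside; x runs from the front panel (outer face at x = -47.5 mm) to the rear (+47.5 mm), z up
- wide_tray_front (a point): point on the underside of the wide tray, in the middle of the inner (rear) face of its front panel: 37.5 mm from the tray's origin along -x. That face meets the shelf's uprights when the tray is home
- narrow_tray_front (a point): point on the underside of the narrow tray, in the middle of the inner (rear) face of its front panel: 37.5 mm from the tray's origin along -x. That face meets the shelf's uprights when the tray is home
- peg_a: wooden clothes peg, 72x15x12 mm, loose in the wide tray; origin at its middle, underside; long axis y
- peg_b: second such peg in the wide tray
- peg_c: such a peg, loose in the narrow tray
- spice_a: spice jar with a dark cap, 41 mm across, 105 mm high, standing loose on top of the shelf near its rear edge. To be left alone. Origin: centre of its underside, z up
- spice_b: second spice jar with a dark cap, 41 mm across, 105 mm high, standing loose on top of the shelf near its rear edge. To be left alone. Origin: centre of its underside, z up
- salt: glass shaker with a rounded metal top, 44 mm across, 90 mm high, standing loose on top of the shelf near its rear edge. To be left alone. Origin: centre of its underside, z up
- mug: white mug, 92 mm across, 95 mm high, on the worktop to the right of the shelf. To be left alone. Origin: centre of its underside
- lemon: lemon, 83x58x58 mm, on the front strip of the worktop at the left. To be left alone. Origin: underside, middle
- tomato: tomato, 62 mm across, left of the lemon. To be left alone. Origin: underside, middle
- scissors: scissors, 199 mm long, lying at the right end of the worktop. To be left alone. Origin: middle, underside

How it is judged:
By the outcome, as a careful person would: the job done as asked, in the order asked, and still so for the second after the job is handed in, with the robot touching nothing.
It also fails if it takes over 67 s, if anything falls off the work surface, if the arm or the gripper's body presses on something with over 40 N, if the wrist force passes 120 N, or if a joint passes its speed limit or range.

## Robot

A 6-joint arm with a two-finger parallel gripper is mounted at the origin on a cart in front of the work surface, level with it; the furniture and walls round the work are solid. World frame = base frame: x ahead of the robot, y to its left, z up, the work surface at z = 0. Lengths are in m, angles in rad, forces in N, time in s.
With the tool pointing down it reaches from about 0.25 to 0.775 m from the base axis. Payload 4 kg.
Tool frame: the origin (TCP) lies midway between the tips of the shut fingers; the grasp point (between the pads) lies 19 mm behind it; y points along the fingers, z is the direction in which the jaws open and shut, and the axes are right-handed (so a half turn about y gives the same grasp; the last joint's range is limited). The gripper opens to 85 mm and grips with 20 to 120 N. Pads are 22 mm wide; open, the fingers measure 114 mm over their backs; the gripper's body (76 mm by 85 mm) begins 54 mm behind the grasp point. The pads swing forward as they close: fully open they stand 13 mm farther back than shut.
Start: joints at [1.121, 0.087, 1.371, -0, 1.684, -0.103], TCP at [0.187, 0.517, 0.231] pointing down, gripper open.
Joint ranges: [-3.1, 3.1], [-0.76, 2.03], [0.27, 2.55], [-1.08, 4.22], [0.17, 2.65], [-2.57, 2.57]. Speed limits (rad/s): [2.79, 2.79, 3.14, 3.14, 3.14, 3.14].

## Interface

Orientations are given as a rotation vector (axis times angle).
In Python, from plant import movep, movel, goto_joints, command_gripper, pause, inverse_kinematics, read_state, snapshot, camera_model, MotionError, sign_off gives the robot as it stands. Calls block until the motion is done:
- movep(position, orientation): joint-space move of the TCP to a pose.
- movel(position, v=0.15, attitude=None): straight line of the TCP; attitude=None keeps the orientation; v is the mean speed in m/s.
- goto_joints(angles): joint-space move.
- command_gripper(opening, grip_force=None): finger opening in m; grip_force is the grip in N (None keeps the last); returns when the fingers have stopped.
- pause(seconds).
- inverse_kinematics(position, orientation): joint angles nearest the present ones, or None.
- read_state(): the state.
- snapshot(name): name is "side" or "top" or "wrist"; returns (picture, depth): 480x640x3 uint8, blue, green, red; 480x640 float32, m along the optical axis (not along the pixel's ray), 0 where there is no reading.
- camera_model(name): a dict with "fx", "fy", "cx", "cy" (pixels), "rvec" (rotation vector, rad) and "tvec" (3), from world to camera coordinates, as OpenCV has them. Camera axes: x right, y down, z forward; pixel columns grow to the right and rows downward; lengths in m; the calibration is good to about 2 mm. A picture is of the moment at which its call begins: read the wrist's pose just before it. camera_model takes no time and is no camera call; for the wrist camera it gives the pose at the moment of the call.
A pose or a line that the arm cannot do raises MotionError and nothing moves.
- sign_off(): hands the job in, once; it reports no verdict.
The state is a dict: "t": time; "qpos": joint angles; "joint_vel": joint speeds; "effort": joint torques, N m; "ee_pos": TCP position; "orientation": TCP orientation; "ft_force": force on the tool from outside, world axes, zero at the start; "torque": the same for the moment, N m; "width": finger opening in m.
Only numpy, scipy, OpenCV 4.12 (cv2) and the standard library are available. Lean on these libraries where they do the work, as an engineer would, in place of code of your own. Each camera call takes 0.05 s, during which the arm holds its last target. There are 200 camera calls.

## Working session

There is one attempt and no reset: what is moved stays moved. The work goes in short steps, each a Python script; the robot and the scene stay as the last script left them, time stands still between calls to the robot, and variables do not carry over. Pictures are saved under pics/ and viewed, about 8 in all and at most 12, crops included, and the job is handed in when it is done.

```bash
mkdir -p pics; ls
cat > h.py <<'E'
import numpy as np, cv2
from plant import *
def snap(n):
    m=camera_model(n); p,d=snapshot(n)
    return p,d,m
def world(d,m):
    R=cv2.Rodrigues(np.array(m["rvec"],float))[0]; t=np.array(m["tvec"],float).ravel()
    v,u=np.mgrid[0:d.shape[0],0:d.shape[1]]
    c=np.stack([(u-m["cx"])/m["fx"]*d,(v-m["cy"])/m["fy"]*d,d],-1)
    return (c-t)@R
E
python3 - <<'E'
from h import *
for n in("top","side"):
    p,d,m=snap(n); cv2.imwrite(f"pics/{n}0.png",p); np.savez(f"{n}0.npz",p=p,d=d,w=world(d,m)); print(n,{k:np.round(v,3) for k,v in m.items()})
s=read_state(); print(s)
E
```

```text
pics
top {'fx': np.float64(503.09), 'fy': np.float64(503.09), 'cx': np.float64(319.928), 'cy': np.float64(246.679), 'rvec': array([ 1.693, -1.995,  0.724]), 'tvec': array([0.01 , 0.503, 1.65 ])}
side {'fx': np.float64(517.299), 'fy': np.float64(517.299), 'cx': np.float64(319.279), 'cy': np.float64(234.527), 'rvec': array([ 0.761, -2.808,  0.722]), 'tvec': array([0.443, 0.35 , 1.472])}
{'t': 0.1, 'qpos': array([ 1.12091326e+00,  8.78922015e-02,  1.37212451e+00, -6.04724448e-06,
        1.68360526e+00, -1.03118056e-01]), 'joint_vel': array([ 4.01612738e-05, -1.65022568e-03, -5.15244293e-03,  7.07120211e-04,
        8.22044957e-05, -1.12770028e-03]), 'effort': array([ 3.33837583e-03, -3.53014898e+01, -3.14217424e+01,  5.41889904e-05,
        7.94159045e-03, -1.25613919e-06]), 'ee_pos': array([0.18673806, 0.51684488, 0.23023926]), 'orientation': array([-1.55557325,  0.27260775, -0.27174285]), 'ft_force': array([-0.65944702, -0.09015274, -0.10119019]), 'torque': array([-0.00481149, -0.01708554, -0.01048286]), 'width': 0.08483438586685142}
```

View pics/top0.png

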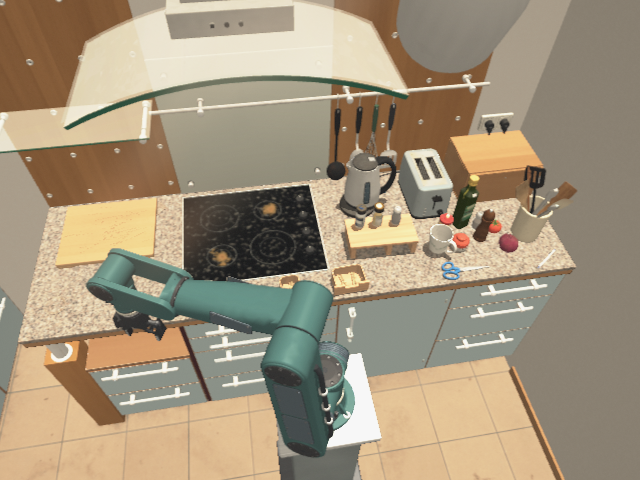

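View pics/side0.png

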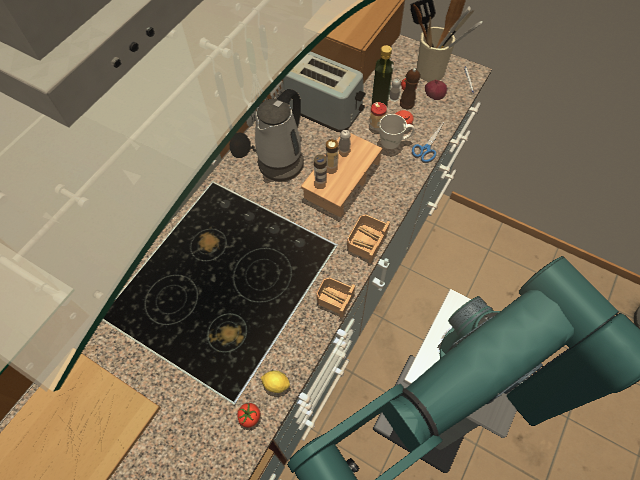

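The top view shows the shelf at about (380,233), the wide tray at (350,278), and the narrow tray at (290,283), partly hidden by the arm. The side view shows the shelf at (343,178), the wide tray at (368,238) and the narrow tray at (336,295).

Run:
```python
from h import *
for n,boxes in(("side",dict(shelf=(295,130,390,220),wide=(340,210,395,268),narrow=(312,270,362,325))),("top",dict(shelf=(338,205,425,262),wide=(325,258,372,298)))):
    f=np.load(n+"0.npz"); w=f["w"]; d=f["d"]
    for k,(a,b,c,e) in boxes.items():
        W=w[b:e,a:c].reshape(-1,3); W=W[d[b:e,a:c].ravel()>0]
        lo,hi=(.066,.082) if k=="shelf" else (.035,.062)
        q=W[(W[:,2]>lo)&(W[:,2]<hi)]
        r=cv2.minAreaRect((q[:,:2]*1000).astype(np.float32))
        print(n,k,len(q),np.round(r[0]),np.round(r[1]),round(r[2],1),"z",np.round(np.median(q[:,2]),4), np.round(cv2.boxPoints(r)).tolist())
w=np.load("side0.npz")["w"]
for n,px in dict(mug=(393,130),lemon=(276,381),stovecorner=(333,243),stovecorner2=(236,401),edge=(372,293),edge2=(330,345),ins=(262,268)).items(): print(n,np.round(w[px[1],px[0]],3))
```

```text
side shelf 2417 [ 676. -379.] [341. 249.] 87.7 z 0.0754 [[544.0, -544.0], [793.0, -554.0], [807.0, -214.0], [558.0, -204.0]]
side wide 387 [ 479. -176.] [162. 138.] 3.1 z 0.048 [[394.0, -112.0], [401.0, -250.0], [563.0, -241.0], [556.0, -103.0]]
side narrow 330 [436.  46.] [96. 91.] 5.4 z 0.0477 [[384.0, 87.0], [392.0, -4.0], [488.0, 6.0], [479.0, 96.0]]
top shelf 1661 [ 648. -379.] [349. 198.] 89.0 z 0.0743 [[546.0, -552.0], [744.0, -555.0], [750.0, -206.0], [552.0, -203.0]]
top wide 283 [ 448. -176.] [106. 134.] 0.8 z 0.0456 [[394.0, -110.0], [396.0, -244.0], [501.0, -243.0], [500.0, -109.0]]
mug [ 0.568 -0.61   0.026]
lemon [0.442 0.351 0.056]
stovecorner [ 0.53  -0.114  0.008]
stovecorner2 [0.517 0.444 0.006]
edge [ 0.399 -0.204 -0.433]
edge2 [ 0.4    0.129 -0.178]
ins [0.678 0.072 0.006]
```

Run:
```python
from h import *
f=np.load("side0.npz")["p"]
cv2.imwrite("pics/c1.png",cv2.resize(f[120:330,270:420],None,fx=2.8,fy=2.8,interpolation=cv2.INTER_CUBIC))
# tool-down wrist poses feasibility
R0=cv2.Rodrigues(read_state()["orientation"])[0]; print(np.round(R0,2))
m=camera_model("wrist");R=cv2.Rodrigues(np.array(m["rvec"]))[0];print("cam pos",-R.T@np.array(m["tvec"]).ravel(),"fwd",R[2],"right",R[0],m["fx"])
```

```text
[[ 0.94 -0.    0.34]
 [-0.34 -0.    0.94]
 [-0.   -1.   -0.  ]]
cam pos [0.12335906 0.53928595 0.37218032] fwd [ 0.25086795 -0.09239802 -0.96360151] right [ 0.33989745  0.94046099 -0.00168883] 365.2698312405793
```

View pics/c1.png

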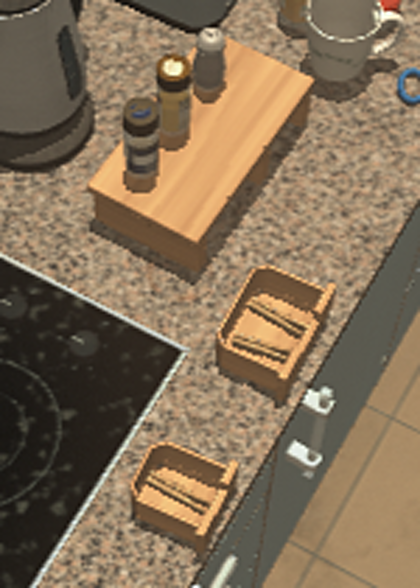

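The crop shows the shelf with its open front towards the robot. The wide tray at crop (275,325) and the narrow tray at (185,490) both have their front panels facing the worktop's front edge. The pegs lie roughly across each tray. Next I move to close wrist views.

Run:
```python
from h import *
R=np.array([[1,0,0],[0,0,1],[0,-1,0.]]); rv=cv2.Rodrigues(R)[0].ravel()
for i,p in enumerate([(0.38,0.03,0.22),(0.42,-0.29,0.24)]):
    try: movep(p,rv)
    except MotionError as e: print(e); continue
    pause(0.15)
    p_,d,m=snap("wrist"); cv2.imwrite(f"pics/w{i}.png",p_); np.savez(f"w{i}.npz",p=p_,d=d,w=world(d,m),**{k:np.array(v) for k,v in m.items()})
s=read_state(); print(s["t"],s["qpos"],s["ee_pos"],s["ft_force"])
```

```text
3.625 [-7.13177536e-01 -4.05284878e-03  1.44766823e+00  2.16913330e-04
  1.69749486e+00 -2.28608778e+00] [ 0.42041702 -0.28875794  0.24030349] [-0.50041223  0.58694148 -0.63194654]
```

View pics/w0.png

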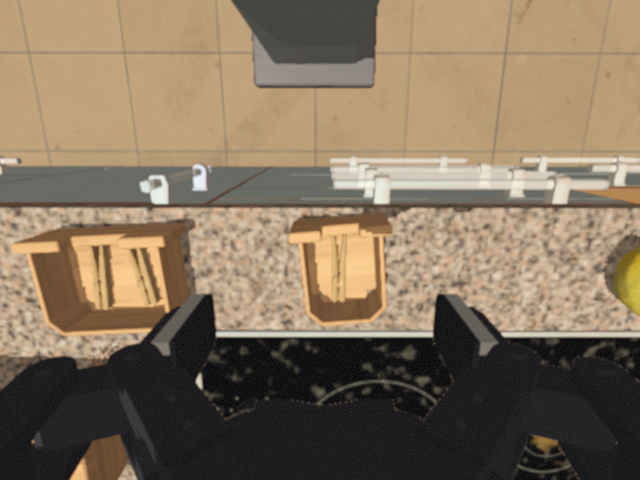

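View pics/w1.png

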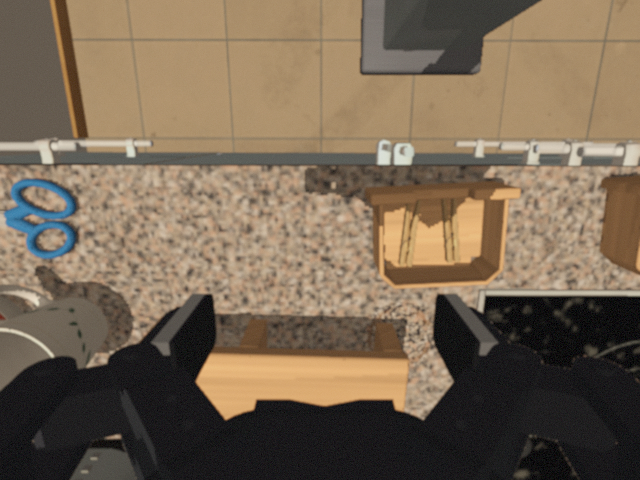

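w0 shows the narrow tray at about (340,270) with its peg along the middle, and the wide tray at (108,275). w1 shows the wide tray at (440,235). It also shows the shelf front edge at row ~350 with uprights at (385,335) and (253,335), and dark bay mouths between them. Next: poses from depth.

```bash
cat >> h.py <<'E'
def traypose(w,d,box,p=None):
    """panel-rear/outer lines from rim points; returns mid panel outer face xy, yaw"""
    a,b,c,e=box; W=w[b:e,a:c].reshape(-1,3); W=W[d[b:e,a:c].ravel()>0]
    q=W[(W[:,2]>.044)&(W[:,2]<.062)]
    rim=q[:,:2]*1000
    t=q[q[:,2]>.0522][:,:2]*1000   # panel top only
    r=cv2.minAreaRect(rim.astype(np.float32)); rt=cv2.minAreaRect(t.astype(np.float32))
    return len(q),[np.round(x,1) for x in r],len(t),[np.round(x,1) for x in rt]
E
python3 - <<'E'
from h import *
f0=np.load("w0.npz");f1=np.load("w1.npz")
print("zfloor",[np.median(f["w"][220:300,s:s+40,2]) for f,s in((f0,430),(f1,280))])
print("narrow w0",traypose(f0["w"],f0["d"],(280,205,400,330)))
print("wide w0",traypose(f0["w"],f0["d"],(5,215,200,338)))
print("wide w1",traypose(f1["w"],f1["d"],(355,170,530,292)))
w=f1["w"]; d=f1["d"]
m=(w[...,2]>.068)&(w[...,2]<.08)&(d>0); m[:300]=0;m[:,:215]=0;m[:,412:]=0;m[395:]=0
# front edge: first row per column
P=[]
for u in range(225,400):
    v=np.nonzero(m[:,u])[0]
    if len(v): P.append(w[v[0]+1,u])
P=np.array(P); k=cv2.fitLine((P[:,:2]*1000).astype(np.float32),cv2.DIST_HUBER,0,.01,.01).ravel(); print("front edge",k,"z",P[:,2].mean())
L=[]
for v in range(358,392):
    u=np.nonzero(m[v])[0]
    if len(u): L.append(w[v,u[-1]])
L=np.array(L)*1000; print("left edge",np.round(L[::6],1))
# front faces of uprights: points z .015-.055 within x 0.53..0.57
q=w.reshape(-1,3)*1000; px=np.indices(d.shape).reshape(2,-1).T
s=(q[:,2]>15)&(q[:,2]<55)&(q[:,0]>525)&(q[:,0]<575)&(q[:,1]<-230)&(q[:,1]>-530)&(d.ravel()>0)
z=q[s]; h,b=np.histogram(z[:,1],np.arange(-530,-225,5)); print([(int(b[i]),int(h[i]),round(float(np.median(z[(z[:,1]>=b[i])&(z[:,1]<b[i+1]),0])),1)) for i in range(len(h)) if h[i]])
E
```

```text
zfloor [np.float64(-0.0008152307657547288), np.float64(-0.0008083975210613939)]
narrow w0 (2009, [array([437.8,  47.6]), array([95.7, 91.7]), np.float64(5.0)], 617, [array([395.2,  43.9]), array([10.2, 90.8]), np.float64(5.0)])
wide w0 (2946, [array([ 447.8, -176.3]), array([ 95.3, 136. ]), np.float64(3.0)], 889, [array([ 405.3, -178.7]), array([ 10.1, 135.6]), np.float64(2.9)])
wide w1 (2619, [array([ 448.1, -177.3]), array([ 95.6, 135.7]), np.float64(2.9)], 827, [array([ 405.3, -179.3]), array([  9.9, 135.3]), np.float64(2.8)])
front edge [ 3.1706579e-02  9.9949723e-01  5.5844818e+02 -3.0114789e+02] z 0.0704323320371428
left edge [[ 561.5 -207.5   71.2]
 [ 568.  -206.2   71.6]
 [ 574.6 -206.8   71.8]
 [ 580.3 -207.7   73.4]
 [ 587.8 -207.1   72.5]
 [ 595.1 -207.5   72.1]]
[(-480, 18, 553.5), (-475, 7, 552.9), (-380, 1, 557.6), (-375, 85, 556.2), (-370, 92, 556.4), (-365, 95, 556.5), (-360, 162, 557.4)]
```

```bash
cat >> h.py <<'E'
def att(yaw):   # tool down, jaws opening along tray x (yaw rad)
    z=np.array([np.cos(yaw),np.sin(yaw),0]); y=np.array([0,0,-1.]); 
    return cv2.Rodrigues(np.stack([np.cross(y,z),y,z],1))[0].ravel()
def go(xy,z,yaw,v=.12): movel([xy[0],xy[1],z],v=v,attitude=att(yaw))
def st(msg=""):
    s=read_state(); print(msg,"t",round(s["t"],2),"p",np.round(s["ee_pos"],4),"F",np.round(s["ft_force"],1),"T",np.round(s["torque"],2),"w",round(s["width"],4)); return s
E
python3 - <<'E'
from h import *
f=np.load("w1.npz"); w=f["w"]*1000; d=f["d"]; q=w.reshape(-1,3)
s=(q[:,2]>15)&(q[:,2]<52)&(q[:,0]>545)&(q[:,0]<568)&(q[:,1]<-195)&(q[:,1]>-500)&(d.ravel()>0)
z=q[s]; h,b=np.histogram(z[:,1],np.arange(-490,-195,1)); print([(int(b[i]),int(h[i])) for i in range(len(h)) if h[i]])
for r in((-226,-208),(-374,-355)):
    k=(z[:,1]>r[0])&(z[:,1]<r[1]); print(r,np.median(z[k,0]))
yaw=np.radians(2.9); g=np.array([.4053,-.179])
command_gripper(.045)
movep([*g,.12],att(yaw)); go(g,.022,yaw,.1); st("down")
command_gripper(0,30); st("grip")
E
```

```text
[(-477, 9), (-476, 7), (-475, 7), (-376, 1), (-375, 12), (-374, 13), (-373, 18), (-372, 19), (-371, 16), (-370, 17), (-369, 17), (-368, 17), (-367, 16), (-366, 16), (-365, 18), (-364, 18), (-363, 14), (-362, 21), (-361, 17), (-360, 17), (-359, 19), (-358, 18), (-357, 16), (-356, 61), (-230, 36), (-229, 21), (-228, 22), (-227, 17), (-226, 17), (-225, 17), (-224, 17), (-223, 18), (-222, 14), (-221, 20), (-220, 17), (-219, 14), (-218, 19), (-217, 17), (-216, 14), (-215, 19), (-214, 18), (-213, 15), (-212, 16), (-211, 15), (-210, 1)]
(-226, -208) 561.0270645735975
(-374, -355) 556.5737243679262
down t 6.73 p [ 0.4059 -0.1794  0.0227] F [0.3 0.1 0.6] T [-0.05 -0.06 -0.07] w 0.0454
grip t 7.14 p [ 0.4058 -0.1792  0.0226] F [1.1 0.1 2.7] T [ 0.03 -0.06  0.02] w 0.009
```

```bash
cat >> h.py <<'E'
SY=np.radians(-1.75); AX=np.array([np.cos(SY),np.sin(SY)])
MW=np.array([.5588,-.2925]); MN=np.array([.5549,-.4163])
def inner(M,s): return M-(s+.005)*AX   # panel middle with its inner face s before the mouth
def topose(M,n,box):
    p,d,m=snap("wrist"); cv2.imwrite(f"pics/{n}.png",p); np.savez(n+".npz",p=p,d=d,w=world(d,m))
E
python3 - <<'E'
from h import *
go(inner(MW,.100),.0222,SY,.1); st("staged")
for s in(.085,.07,.055,.045):
    go(inner(MW,s),.0222,SY,.06); st(s)
E
```

```text
staged t 8.5 p [ 0.4539 -0.2889  0.0227] F [-0.5  2.8  5.3] T [0.36 0.16 0.09] w 0.009
0.085 t 8.9 p [ 0.4691 -0.2901  0.0227] F [-1.2  0.6  5.3] T [-0.01  0.16 -0.02] w 0.0093
0.07 t 9.3 p [ 0.4838 -0.2906  0.0227] F [-1.8  0.   5.9] T [-0.06  0.26  0.02] w 0.009
0.055 t 9.7 p [ 0.4988 -0.2911  0.0227] F [-1.7 -0.   5.4] T [0.   0.22 0.04] w 0.0095
0.045 t 10.02 p [ 0.5087 -0.2914  0.0227] F [-2.2  1.   6.4] T [-0.    0.33 -0.02] w 0.0091
```

```bash
cat >> h.py <<'E'
def push(M,z=.02):
    F0=None
    for k in np.arange(.075,.004,-.001):
        P=M-k*AX
        if k>.036: 
            if round(k*1000)%6: continue
        go(P,z,SY,.05)
        f=read_state()["ft_force"][:2]@AX
        if F0 is None: F0=f
        if f-F0<-9: break
    st(f"push end k={k:.3f} dF={f-F0:.1f}")
E
python3 - <<'E'
from h import *
command_gripper(.030); st("open")
p=inner(MW,.045); go(p,.09,SY,.15)
b=MW-.082*AX; go(b,.09,SY,.15); command_gripper(0); go(b,.02,SY,.15); st("ready")
push(MW)
E
```

```text
open t 10.35 p [ 0.5085 -0.2907  0.0215] F [ 0.6 -0.4  0.4] T [-0.01 -0.03  0.02] w 0.0299
ready t 12.33 p [ 0.4772 -0.2903  0.0205] F [0.  0.8 0.5] T [-0.03  0.03 -0.01] w 0.0
push end k=0.034 dF=-11.9 t 14.78 p [ 0.5223 -0.2914  0.02  ] F [-11.7   1.3   5.8] T [ 0.12  1.1  -0.04] w -0.0
```

Run:
```python
from h import *
go(MW-.06*AX,.02,SY,.1)
p,d,m=snap("side"); c=p[130:270,270:420]
go(MW-.06*AX,.15,SY,.2); go(MW-.12*AX+[0,-.05],.2,SY,.2)
q,d,m=snap("wrist"); w=world(d,m); np.savez("w2.npz",p=q,d=d,w=w)
c=cv2.resize(c,(600,560))[:480]; cv2.imwrite("pics/chk1.png",np.hstack([cv2.resize(q,(400,300)),cv2.resize(c,(375,300))]))
W=w[d>0]*1000
k=(abs(W[:,1]+291)<75)&(W[:,2]>44)&(W[:,2]<60)&(W[:,0]>520)&(W[:,0]<562)
print(k.sum()); r=cv2.minAreaRect(W[k][:,:2].astype(np.float32)); print(r)
k2=k&(W[:,2]>52.2)&(abs(W[:,1]+291)<70); r=cv2.minAreaRect(W[k2][:,:2].astype(np.float32)); print(k2.sum(),r)
st()
```

```text
2248
((549.77294921875, -290.7152099609375), (150.0092010498047, 27.42365837097168), 88.41809844970703)
1330 ((548.2431030273438, -290.737060546875), (139.8607177734375, 25.220190048217773), 88.98493957519531)
 t 16.7 p [ 0.4389 -0.3379  0.1983] F [ 0.6  0.6 -0.5] T [0.   0.04 0.02] w 0.0
```

View pics/chk1.png

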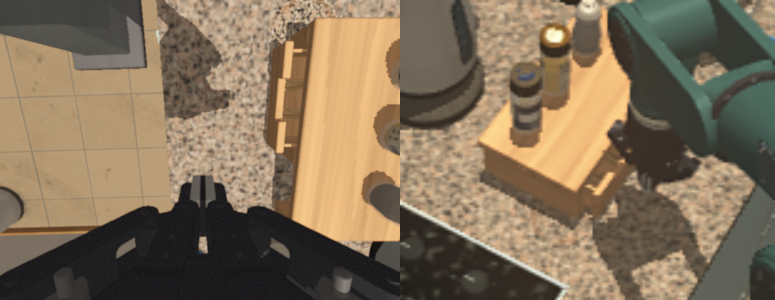

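The panel is parallel to the shelf but about 13 mm short. The wrist view at (205,200) shows why: the closed-finger linkage spreads wide along the jaw direction and met the shelf's front edge, with 12 N and an upward component. I'll turn the jaws along the panel and push with two spread fingers.

```bash
cat >> h.py <<'E'
def push2(M,k0,z=.022,stop=10):
    Y=SY+np.pi/2; F0=None; ks=list(np.arange(k0,.030,-.006))+list(np.arange(.030,.006,-.001))
    for k in ks:
        go(M-k*AX,z,Y,.06)
        f=read_state()["ft_force"][:2]@AX
        if F0 is None: F0=f
        if f-F0<-stop: break
    st(f"push2 end k={k:.3f} dF={f-F0:.1f}")
def panel(n,M,hw):
    """outer top edge of panel and shelf front line, relative to the mouth (mm)"""
    p,d,m=snap("wrist"); w=world(d,m); cv2.imwrite(f"pics/{n}.png",p); np.savez(n+".npz",p=p,d=d,w=w)
    W=w[d>0]; r=W[:,:2]-M; N=np.array([-AX[1],AX[0]]); a=r@AX*1000; b=r@N*1000; z=W[:,2]*1000
    for lo,hi in((-hw-5,-hw+15),(hw-15,hw+5)):
        k=(b>lo)&(b<hi)&(z>49)&(z<58)&(a>-70)&(a<20); print(n,(round(lo),round(hi)),k.sum(),"a pct",np.round(np.percentile(a[k],[2,10,50,90]),1),"b",np.round(np.percentile(b[k],[1,99]),1))
    k=(z>69)&(z<80)&(abs(b)<hw)&(a<30); print("shelf edge a",np.round(np.percentile(a[k],[1,5]),1))
E
python3 - <<'E'
from h import *
Y=SY+np.pi/2; b=MW-.055*AX
command_gripper(.05)
movep([*(MW-.07*AX),.15],att(Y)); go(MW-.055*AX,.022,Y,.2); st("ready")
push2(MW,.050)
go(MW-.05*AX,.022,Y,.15); go(MW-.11*AX,.2,Y,.25); pause(.1)
panel("w3",MW,68); st()
E
```

```text
ready t 19.32 p [ 0.5046 -0.2915  0.0233] F [-0.2 -0.3  1.1] T [ 0.02 -0.02 -0.01] w 0.0499
push2 end k=0.017 dF=-13.0 t 23.82 p [ 0.5377 -0.2918  0.0221] F [-13.6   1.7   7.6] T [ 0.14  1.95 -0.07] w 0.0499
w3 (-73, -53) 19 a pct [-8.7 -7.6 -3.2  0.5] b [-57.2 -53.1]
w3 (53, 73) 48 a pct [-9.9 -9.2 -4.1  3.6] b [53.  58.6]
shelf edge a [-0.5  0.2]
 t 25.24 p [ 0.4484 -0.2884  0.1974] F [ 0.2  0.2 -0.1] T [-0.04  0.03  0.  ] w 0.05
```

View pics/w3.png

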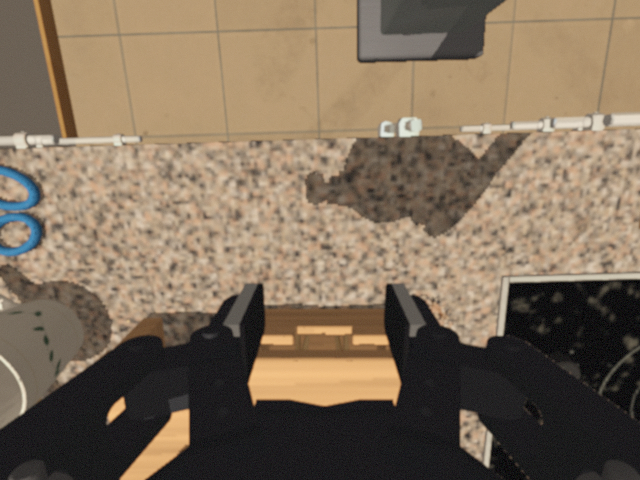

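The wide tray is home: panel outer face at −9 to −10 mm, which is its 10 mm thickness, with the panel edge flush along the shelf front at row ~310. Now the narrow tray.

Run:
```python
from h import *
yaw=np.radians(5); g=np.array([.3952,.0439])
command_gripper(.045)
movep([*g,.12],att(yaw)); go(g,.022,yaw,.12); st("down")
command_gripper(0,30); st("grip")
go([.398,-.20],.0222,np.radians(1),.13); st()
go([.415,-.36],.0222,SY,.13); st()
go(inner(MN,.100),.0222,SY,.1); st("staged")
for s in(.085,.07,.055,.045):
    go(inner(MN,s),.0222,SY,.06); s_=st(s)
    if np.linalg.norm(s_["ft_force"][:2])>8: break
```

```text
down t 28.25 p [0.3959 0.0438 0.0227] F [ 0.5  0.6 -0. ] T [-0.06 -0.02  0.03] w 0.0451
grip t 28.66 p [0.3958 0.0439 0.0228] F [-1.8  0.3  3.6] T [-0.03  0.05 -0.04] w 0.0092
 t 30.68 p [ 0.3984 -0.1997  0.0228] F [-0.2  3.5  6. ] T [ 0.55 -0.    0.04] w 0.0091
 t 32.08 p [ 0.4151 -0.3601  0.0228] F [-0.7  2.   5.8] T [0.36 0.02 0.05] w 0.009
staged t 32.86 p [ 0.45   -0.4139  0.0229] F [-0.   0.5  4.6] T [0.09 0.09 0.04] w 0.0093
0.085 t 33.26 p [ 0.4647 -0.4145  0.0229] F [-0.3 -1.1  5.1] T [ 0.02  0.14 -0.  ] w 0.0095
0.07 t 33.66 p [ 0.4797 -0.415   0.0229] F [-1.1 -0.1  3.7] T [-0.04  0.09 -0.03] w 0.0092
0.055 t 34.06 p [ 0.4947 -0.4155  0.0229] F [-0.3 -0.4  4.7] T [-0.01  0.19  0.04] w 0.0092
0.045 t 34.38 p [ 0.5046 -0.4158  0.0229] F [-0.6 -0.2  5. ] T [-0.02  0.16 -0.02] w 0.0091
```

Run:
```python
from h import *
Y=SY+np.pi/2
command_gripper(.030); go(inner(MN,.045),.10,SY,.2)
go(MN-.095*AX,.13,SY,.2); command_gripper(.05)
movep([*(MN-.095*AX),.12],att(Y)); go(MN-.09*AX,.022,Y,.2); st("ready")
push2(MN,.084)
go(MN-.05*AX,.022,Y,.15); go(MN-.11*AX+[0,-.06],.2,Y,.25); pause(.1)
panel("w4",MN,46); st()
p,d,m=snap("side"); cv2.imwrite("pics/side4.png",np.hstack([cv2.resize(p[110:280,270:440],(400,400)),cv2.resize(cv2.imread("pics/w4.png"),(400,300)).__class__ and cv2.copyMakeBorder(cv2.resize(cv2.imread("pics/w4.png"),(400,300)),0,100,0,0,cv2.BORDER_CONSTANT)]))
```

```text
ready t 38.04 p [ 0.4654 -0.4141  0.0228] F [ 0.4 -0.6  0.6] T [-0.01 -0.02 -0.02] w 0.0504
push2 end k=0.018 dF=-11.3 t 43.54 p [ 0.5339 -0.4156  0.022 ] F [-11.2   2.5   4.8] T [ 0.16  1.52 -0.  ] w 0.0503
w4 (-51, -31) 284 a pct [-10.5  -9.9  -4.9   0.6] b [-50.8 -31.5]Traceback (most recent call last):
  File "<stdin>", line 8, in <module>
  File "h.py", line 54, in panel
    k=(b>lo)&(b<hi)&(z>49)&(z<58)&(a>-70)&(a<20); print(n,(round(lo),round(hi)),k.sum(),"a pct",np.round(np.percentile(a[k],[2,10,50,90]),1),"b",np.round(np.percentile(b[k],[1,99]),1))
                                                                                                         ~~~~~~~~~~~~~^^^^^^^^^^^^^^^^^^^
    return _quantile_unchecked(
        a, q, axis, out, overwrite_input, method, keepdims, weights)
    return _ureduce(a,
                    func=_quantile_ureduce_func,
    ...<5 lines>...
                    overwrite_input=overwrite_input,
                    method=method)
    r = func(a, **kwargs)
    result = _quantile(arr,
                       quantiles=q,
    ...<2 lines>...
                       out=out,
                       weights=wgt)
    slices_having_nans = np.isnan(arr[-1, ...])
                                  ~~~^^^^^^^^^
IndexError: index -1 is out of bounds for axis 0 with size 0
```

Run:
```python
from h import *
Y=SY+np.pi/2
go([.45,-.40],.30,Y,.25); go([.56,-.36],.33,Y,.25); pause(.15)
for n,M,h in(("w5a",MW,68),("w5b",MN,46)): panel(n,M,h)
st()
go([.40,-.05],.30,Y,.3)
p,d,m=snap("side"); b=cv2.resize(cv2.imread("pics/w5a.png"),(400,300))
cv2.imwrite("pics/side5.png",np.hstack([cv2.resize(p[110:280,270:440],(400,400),interpolation=cv2.INTER_CUBIC),cv2.copyMakeBorder(b,0,100,0,0,cv2.BORDER_CONSTANT)])); st()
```

```text
w5a (-73, -53) 142 a pct [-10.1  -9.4  -4.9   0.1] b [-72.2 -53.1]
w5a (53, 73) 115 a pct [-10.1  -9.2  -5.6  -0.8] b [53.1 70.7]
shelf edge a [0.3 1.3]
w5b (-51, -31) 129 a pct [-10.1  -9.2  -5.7  -1. ] b [-48.8 -31.3]
w5b (31, 51) 119 a pct [-10.   -9.2  -5.4  -0.7] b [31.6 48.7]
shelf edge a [0.4 1.4]
 t 46.52 p [ 0.5587 -0.3608  0.3299] F [-0.5  0.2  1.1] T [-0.06  0.07  0.04] w 0.0502
 t 47.88 p [ 0.4005 -0.0509  0.2998] F [-0.1  0.1 -0.2] T [-0. -0.  0.] w 0.05
```

View pics/side5.png

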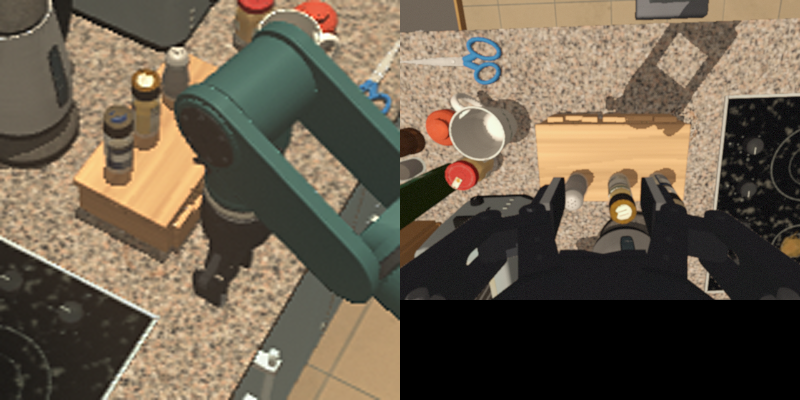

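Both panels sit flush along the shelf front (right inset, row ~118), and all four panel ends measure −10 mm. The jars, mug and scissors are where they were.

```bash
python3 -c "
from h import *
pause(.3); st(); sign_off()"
```

```text
t 48.18 p [ 0.4002 -0.0505  0.2998] F [ 0.2 -0.1 -0.5] T [-0.01  0.03  0.03] w 0.0497
the job is handed in; nothing more can be done
```

Both trays are back in their bays and the job is handed in at 48.2 s of the 67 s limit. I dragged each one along the worktop by its front panel, wide tray first. I then released it and pushed it home with two spread fingers until the force rose by 11–13 N.

**Last checks:** The outer face of both front panels measures about 10 mm in front of the shelf's front plane at all four ends. That is the panel thickness, so both sit against the uprights. In the last pictures the jars on the shelf, the mug and the scissors stand where they were.

**What went wrong:** My first push on the wide tray, with closed fingers, stopped about 13 mm short. The gripper's linkage appears to have met the shelf's front edge, at about 12 N. I turned the gripper and finished the push. The shelf and jars looked undisturbed afterwards.

**Not checked:** The pegs can't be seen with the trays in. They were lying inside the trays before the move, and the fingertips were kept above them. I did not re-image the lemon and tomato at the end; the arm did not work near them.

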